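Shift the tote divider and load the long slat

ROBOT

A 7-joint arm with a two-finger parallel gripper is mounted at the origin on the work surface. World frame = base frame: x ahead of the robot, y to its left, z up, the work surface at z = 0. Lengths are in m, angles in rad, forces in N, time in s.
With the tool pointing down it reaches from about 0.4 to 0.875 m from the base axis. Payload 4.4 kg.
Tool frame: the origin (TCP) lies at the very end of the fingers, on their centre line; the grasp point (between the pads) lies 19 mm behind it; z points along the fingers, y is the line along which they close (so a half turn about z gives the same grasp; the last joint's range is limited). The gripper opens to 85 mm and grips with 20 to 120 N. Pads are 22 mm wide; open, the fingers measure 114 mm over their backs; the gripper's body (76 mm by 85 mm) begins 54 mm behind the grasp point. The pads swing forward as they close: fully open they stand 13 mm farther back than shut.
Start: joints at [1.165, 0.628, 0.038, 1.517, -0.027, 0.996, -0.02], TCP at [0.217, -0.613, 0.231] pointing down, gripper open.
Joint ranges: [-3.06, 3.06], [-0.37, 2.12], [-1.25, 1.32], [0.18, 2.47], [-1.1, 4.24], [0.23, 1.98], [-2.94, 2.94]. Speed limits (rad/s): [2.57, 2.57, 3.14, 3.14, 3.14, 3.14, 3.14].

INTERFACE

Orientations are given as a rotation vector (axis times angle).
In Python, from workcell import env, imaging, workorder gives the robot as it stands.
- The arm moves only by the shell command python3 -m inch 'ROWS' [FORCE]. ROWS is JSON, a list of rows, each an object with "grip": the closure in counts, from 0 (fully open) to 255 (shut); "slide": the shift along the tool's x, y, z in m, a list of three; "rotation": the turn, a rotation vector about the tool's x, y, z in rad, a list of three. In form: [{"grip": grip, "slide": [dx, dy, dz], "rotation": [ax, ay, az]}, ...]. A call has exactly 10 rows; each row shifts and turns the commanded pose from where the row before left it, along the tool's axes as they then stand; what a row does not reach is not made up. A row lasts 1/8 s, in which the tool goes at most 62.5 mm and 10.7 degrees, less where a joint would pass 70% of its speed; a pose out of reach is approached as far as the arm can. A call with a gripper value outside its range is refused whole. The fingers move at their own pace and stop on an object; FORCE is the grip in N (left out, the last holds). Time passes only in rows, so rows that do not move let the fingers close, or fill a call up. It gives the time, the measured TCP pose, the force, the opening and the grip force at its end, in the units of the state.
- env.sense(): the state, without advancing time (a new reading comes with each control period).
- imaging.grab_frame(name): name is "scene" or "side" or "wrist"; returns a dict with "pixels" (384x512x3 uint8, red, green, blue), "K" (3x3 intrinsics, pixels), "eye" and "attitude" of the camera in the world. Camera axes: x right, y down, z forward; pixel columns grow to the right and rows downward; lengths in m; the calibration is good to about 2 mm. A picture is of the moment at which its call begins. There is no depth.
- workorder.hand_in(): hands the job in; it is judged then, once.
The state is a dict: "time": time; "joints": joint angles; "qvel": joint speeds; "joint_torque": joint torques, N m; "tool_pos": TCP position; "tool_rot": TCP orientation; "wrist_force": force on the tool from outside, world axes, zero at the start; "wrist_torque": the same for the moment, N m; "finger_gap": opening from 0.0 (shut) to 1.0 (fully open); "grasp_force": force on a finger pad.
Only numpy, scipy, OpenCV 4.12 (cv2) and the standard library are available. Lean on these libraries where they do the work, as an engineer would, in place of code of your own. Each camera call takes 0.05 s, during which the arm holds its last target. There are 200 camera calls.

TASK

The tote's divider stands near the middle, so the long walnut slat does not fit in either bay. Slide the divider towards the end where the steel corner bracket lies, until the other bay is longer than the slat, and leave the bracket in its own bay. Then take the longest of the loose walnut slats from the bench and set it down in the enlarged bay, flat on the tote's floor and lengthwise beside the short slat, without dropping it.

Things in the scene. Friction and masses are not known exactly. Their poses are not given: they have to be found in the camera images.
- tray_in (a point): Centre of the inner floor (8 mm above the bench) of a shallow plywood tote, fixed. x across, y along it, z up. Inside 180 (x) by 360 (y) mm, walls 8 thick, rims 46 above the bench. One end bay holds the bracket, the other a short walnut slat (90 x 30 x 28 mm, along y, its centre at x = +62 mm, 52 mm from the end wall), which stays; the rest of that bay is free.
- divider_grip (a point): Middle of the divider's tab, 72 mm above the bench. The divider is a light wooden board, 12 mm thick (y), across the whole tote; the tab rises from its middle, 60 mm wide (x), 12 thick (y), free from 43 to 91 mm above the bench. Axes as the tote's. It slides only along the tote's y, 110 mm either side of centre, with 3 N friction, and stays put. Starts within 28 mm of centre.
- slat_mid (a point): Centre of the long walnut slat, the longest of the dark wooden bars lying on the bench beside the tote: 210 mm long (y), 30 wide (x), 28 high (z), about 0.12 kg, lying flat, this point 14 mm above its underside. A similar shorter slat (150 mm) lies about 130 mm away, roughly parallel; either may be the nearer one.
- bracket_mid (a point): Middle of a loose steel corner bracket (L-section, 50 mm long in y, 36 wide in x, 34 high), 17 mm above its underside. It lies in one end bay of the tote, long side along the tote's y, centre about 52 mm from the end wall. The sign of its y in the tote's frame tells which end.
There are look-alikes about, which are no part of the job. What is shaped like the part that bears slat_mid but pink is not meant.

How it is judged:
By the outcome, as a careful person would: the job done as asked, in the order asked, and still so for the second after the job is handed in, with the robot touching nothing.
It also fails if it takes over 54 s, if anything falls off the work surface, if the arm or the gripper's body presses on something with over 40 N, if the wrist force passes 120 N, or if a joint passes its speed limit or range.

## Working session

There is one attempt and no reset: what is moved stays moved. The work goes in short steps, Python scripts to look and compute and a shell command to move; the robot and the scene stay as the last step left them, time stands still between calls to the robot, and variables do not carry over. Pictures are saved under pics/ and viewed, at most 10 in all, crops included, and the job is handed in when it is done.

```bash
ls; mkdir -p pics
python3 - <<'E'
from workcell import env, imaging
import cv2,numpy as np
s=env.sense();print(s['time'],s['tool_pos'],s['tool_rot'],s['finger_gap'])
for n in('scene','side'):
    f=imaging.grab_frame(n);print(n,f['K'],f['eye'],f['attitude'])
    cv2.imwrite(f'pics/{n}0.png',cv2.cvtColor(f['pixels'],cv2.COLOR_RGB2BGR))
E
```

```text
pics
0.0 [ 0.21643681 -0.61222154  0.23038684] [-3.09451609e+00 -5.30708470e-01  5.29167762e-04] 1.0018979486762398
scene [[461.55348961   0.         266.81154846]
 [  0.         461.55348961 204.84211489]
 [  0.           0.           1.        ]] [ 1.28295485 -0.41040888  0.78971318] [-1.95330576 -1.24626593  0.61857727]
side [[400.41567779   0.         253.88181488]
 [  0.         400.41567779 197.59427909]
 [  0.           0.           1.        ]] [0.09467368 0.51206285 0.68952725] [-0.73045704  2.60289744 -1.08547403]
```

View pics/scene0.png

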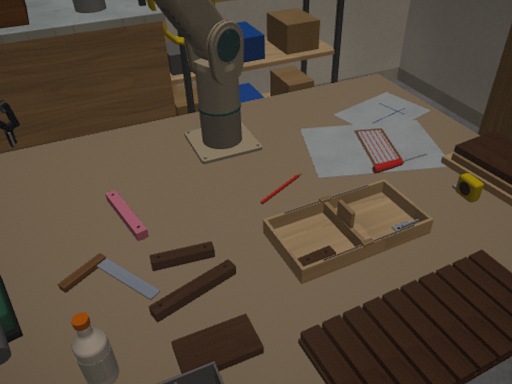

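View pics/side0.png

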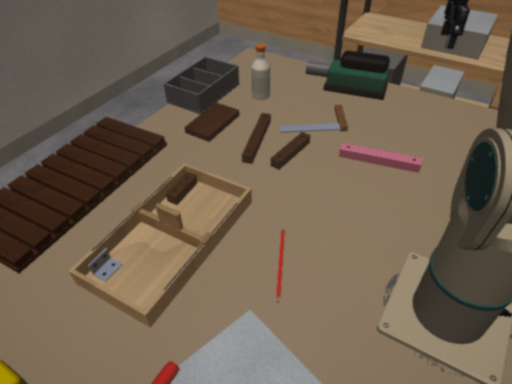

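Candidates for the long slat in the scene view: the long dark bar at (195,289), the shorter one at (183,255), the pink bar at (127,214), the slab at (217,346) and the slatted grille at (420,320). I choose (195,289), the longest loose dark bar. The tote is around (347,228), its tab is at (346,213), and the bracket is at (405,225) on the right (+y) end. I'll check this in close crops.

```bash
cat > h.py <<'E'
import cv2,numpy as np
from scipy.spatial.transform import Rotation as R
CAM={'scene':([[461.55348961,0,266.81154846],[0,461.55348961,204.84211489],[0,0,1]],[1.28295485,-0.41040888,0.78971318],[-1.95330576,-1.24626593,0.61857727]),
'side':([[400.41567779,0,253.88181488],[0,400.41567779,197.59427909],[0,0,1]],[0.09467368,0.51206285,0.68952725],[-0.73045704,2.60289744,-1.08547403])}
def at(cam,uv,z):
    K,e,a=CAM[cam] if isinstance(cam,str) else (cam['K'],cam['eye'],cam['attitude'])
    d=R.from_rotvec(a).as_matrix()@np.linalg.solve(np.array(K),[*uv,1]); e=np.array(e)
    return e+d*(z-e[2])/d[2]
def crop(src,out,x0,y0,w,h,s):
    im=cv2.imread(src)[y0:y0+h,x0:x0+w]; im=cv2.resize(im,None,fx=s,fy=s,interpolation=cv2.INTER_CUBIC)
    cv2.imwrite(out,im)
E
python3 -c "
from h import *
crop('pics/scene0.png','pics/c1.png',145,180,300,145,2.6666667)
crop('pics/side0.png','pics/c2.png',70,105,250,220,2.7)"
```

```text
(no output)
```

View pics/c1.png

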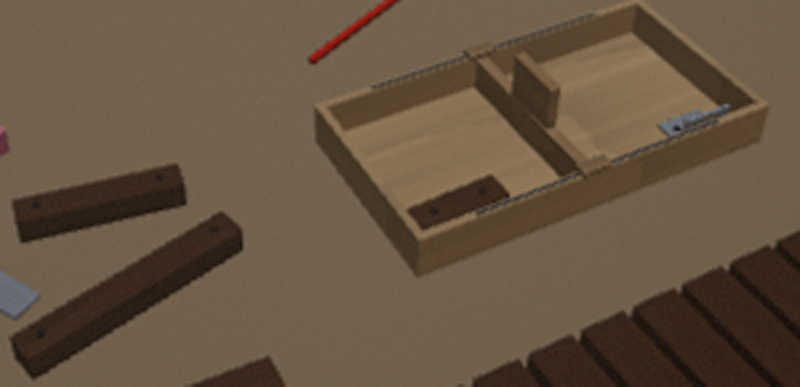

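View pics/c2.png

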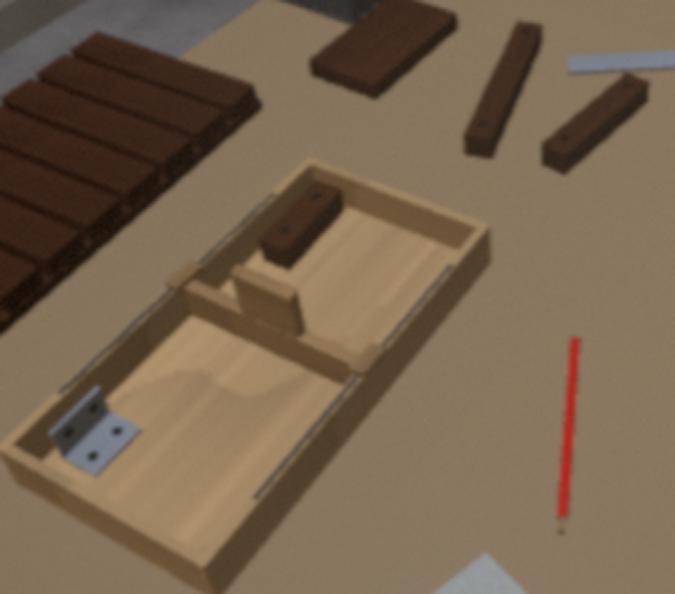

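Both crops confirm it: the long slat runs from crop pixel (22,350) to (232,222) in c1, about 1.4 times the other bar. The bracket (c2, 95,435) is at the end away from the short slat.

Run:
```python
from h import *
c1=lambda p:(145+p[0]/2.66667,180+p[1]/2.66667)
c2=lambda p:(70+p[0]/2.7,105+p[1]/2.7)
S={'rim':(.046,[(317,107),(420,235),(768,103),(635,2)],[(490,230),(310,160),(5,450),(213,570)]),
'slat':(.028,[(12,338),(33,360),(241,232),(222,213)],[(541,27),(517,22),(466,132),(493,135)]),
'tab':(.091,[(513,57),(520,53),(559,88),(552,95)],[(233,268),(240,264),(300,297),(293,302)]),
'short':(.028,[(12,200),(20,220),(185,185),(177,165)],[(648,88),(625,74),(545,148),(565,160)])}
for k,(z,a,b) in S.items():
  for n,f,p in(('scene',c1,a),('side',c2,b)):
    P=np.array([at(n,f(q),z) for q in p])[:,:2]
    (c,wh,an)=cv2.minAreaRect(P.astype(np.float32)*1000)
    print(k,n,P.mean(0).round(4),np.round(wh,0),round(an,1))
print('bracket',at('side',c2((95,435)),.02), at('side',c2((112,430)),.01))
```

```text
rim scene [0.5645 0.1288] [187. 376.] 1.8
rim side [0.5575 0.1291] [195. 372.] 2.5
slat scene [ 0.595  -0.2801] [ 30. 206.] 16.4
slat side [ 0.589  -0.2817] [ 28. 203.] 16.7
tab scene [0.5674 0.1164] [64. 11.] 2.2
tab side [0.5593 0.12  ] [ 7. 65.] 86.8
short scene [ 0.4812 -0.2743] [149.  28.] 82.4
short side [ 0.4742 -0.2691] [153.  32.] 85.8
bracket [0.62099213 0.2642242  0.02      ] [0.62104635 0.25033406 0.01      ]
```

```bash
cat >> h.py <<'E'
T=np.radians(2.1); C=np.array([.561,.129])
def tote(x,y): return C+[x*np.cos(T)-y*np.sin(T), x*np.sin(T)+y*np.cos(T)]
def go(p,yaw):   # tool-frame slide (before turning) and turn to reach p with tool y at yaw deg, tool down
    from workcell import env
    s=env.sense(); M=R.from_rotvec(s['tool_rot']).as_matrix()
    y=np.array([np.cos(np.radians(yaw)),np.sin(np.radians(yaw)),0]); z=np.array([0,0,-1.])
    G=np.c_[np.cross(y,z),y,z]
    print('t',round(s['time'],2),'pos',s['tool_pos'].round(4),'F',np.round(s['wrist_force'],1),'gap',round(s['finger_gap'],3),'gf',np.round(s['grasp_force'],1))
    print('slide',(M.T@(np.array(p)-s['tool_pos'])).round(4),'turn',R.from_matrix(M.T@G).as_rotvec().round(4))
E
python3 -c "
from h import *
go([*tote(0.002,-.011),.16],-87.9)"
```

```text
t 0.1 pos [ 0.2165 -0.6123  0.2305] F [ 0.3  0.7 -0.7] gap 0.999 gf 0.0
slide [ 0.5705 -0.5728  0.0715] turn [-1.700e-03  2.000e-04  3.032e-01]
```

```bash
python3 -m inch '[{"grip":0,"slide":[0.04,-0.04,0.0],"rotation":[0,0,0]},{"grip":0,"slide":[0.04,-0.04,0.0],"rotation":[0,0,0]},{"grip":0,"slide":[0.04,-0.04,0.0],"rotation":[0,0,0]},{"grip":0,"slide":[0.04,-0.04,0.0],"rotation":[0,0,0]},{"grip":0,"slide":[0.04,-0.04,0.0],"rotation":[0,0,0]},{"grip":0,"slide":[0.04,-0.04,0.0],"rotation":[0,0,0]},{"grip":0,"slide":[0.04,-0.04,0.0],"rotation":[0,0,0]},{"grip":0,"slide":[0.04,-0.04,0.0],"rotation":[0,0,0]},{"grip":0,"slide":[0.04,-0.04,0.0],"rotation":[0,0,0]},{"grip":0,"slide":[0.04,-0.04,0.0],"rotation":[0,0,0]}]' 40
python3 -c "
from h import *
go([*tote(0.002,-.011),.16],-87.9)"
```

```text
time: 1.35
tool_pos: [0.4609, -0.1007, 0.2312]
tool_rot: [3.096, 0.531, -0.0]
wrist_force: [0.6, 0.4, -0.5]
finger_gap: 1.004
grasp_force: 0.0
t 1.35 pos [ 0.4609 -0.1007  0.2312] F [ 0.6  0.4 -0.5] gap 1.004 gf 0.0
slide [ 0.1695 -0.1722  0.0712] turn [1.000e-04 1.000e-04 3.031e-01]
```

```bash
python3 -m inch '[{"grip":0,"slide":[0.034,-0.034,0.014],"rotation":[0,0,0]},{"grip":0,"slide":[0.034,-0.034,0.014],"rotation":[0,0,0]},{"grip":0,"slide":[0.034,-0.034,0.014],"rotation":[0,0,0]},{"grip":0,"slide":[0.034,-0.034,0.014],"rotation":[0,0,0]},{"grip":0,"slide":[0.034,-0.034,0.014],"rotation":[0,0,0]},{"grip":0,"slide":[0,0,0],"rotation":[0,0,0.15]},{"grip":0,"slide":[0,0,0],"rotation":[0,0,0.15]},{"grip":0,"slide":[0,0,0],"rotation":[0,0,0]},{"grip":0,"slide":[0,0,0],"rotation":[0,0,0]},{"grip":0,"slide":[0,0,0],"rotation":[0,0,0]}]' 40
python3 - <<'E'
from h import *
from workcell import imaging
go([*tote(0.002,-.011),.053],-87.9)
f=imaging.grab_frame('wrist');cv2.imwrite('pics/w1.png',cv2.cvtColor(f['pixels'],cv2.COLOR_RGB2BGR))
print({k:f[k].tolist() for k in('K','eye','attitude')})
E
```

```text
time: 2.6
tool_pos: [0.5641, 0.1144, 0.1614]
tool_rot: [-3.141, -0.064, -0.0]
wrist_force: [-0.7, 0.6, -0.3]
finger_gap: 1.0
grasp_force: 0.0
t 2.6 pos [0.5641 0.1144 0.1614] F [-0.7  0.6 -0.3] gap 1.0 gf 0.0
slide [-0.0006 -0.0037  0.1084] turn [-0.0002 -0.      0.0042]
{'K': [[343.5924729347594, 0.0, 256.28799603479445], [0.0, 343.5924729347594, 189.41997402728887], [0.0, 0.0, 1.0]], 'eye': [0.6373972271743653, 0.11657958183527516, 0.30402437077360145], 'attitude': [2.102402336735753, -2.018474933053371, -0.2986879508096567]}
```

View pics/w1.png

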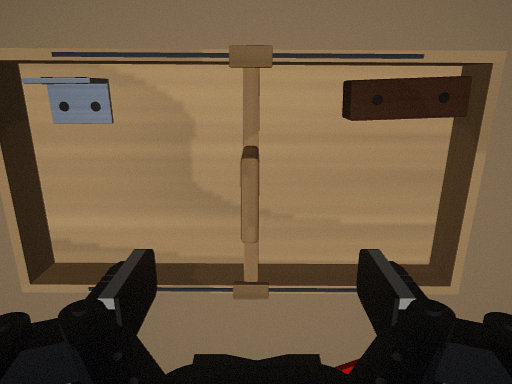

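The wrist view shows the tote with the divider tab at (250,195) and the fingers straddling it. The bracket is at (80,103) on the left (+y) end, and the short slat is at (408,98) at the other end.

Run:
```python
from h import *
f={'K':[[343.5924729347594, 0.0, 256.28799603479445], [0.0, 343.5924729347594, 189.41997402728887], [0.0, 0.0, 1.0]], 'eye': [0.6373972271743653, 0.11657958183527516, 0.30402437077360145], 'attitude': [2.102402336735753, -2.018474933053371, -0.2986879508096567]}
c,s=np.cos(T),np.sin(T)
def tl(p): d=p[:2]-C; return np.round([c*d[0]+s*d[1],-s*d[0]+c*d[1]],4)
for n,uv,z in[('tabfar',(250,148),.091),('tabnear',(250,242),.091),('rimR far',(505,52),.046),('rimR near',(461,293),.046),('rimL near',(23,291),.046),('rimInner R far',(491,64),.046),('inner L far',(20,63),.046),('brkt edge',(113,123),.012),('short corner',(343,118),.036),('short corner2',(466,116),.036)]:
    p=at(f,uv,z);print(n,p.round(4),tl(p))
```

```text
tabfar [0.5998 0.1189 0.091 ] [ 0.0384 -0.0115]
tabnear [0.5355 0.1167 0.091 ] [-0.0259 -0.0114]
rimR far [ 0.6668 -0.0565  0.046 ] [ 0.099  -0.1892]
rimR near [ 0.4732 -0.0671  0.046 ] [-0.095  -0.1927]
rimL near [0.4598 0.3105 0.046 ] [-0.0945  0.1851]
rimInner R far [ 0.6586 -0.0486  0.046 ] [ 0.091 -0.181]
inner L far [0.6457 0.2838 0.046 ] [0.0903 0.1516]
brkt edge [0.6023 0.2354 0.012 ] [0.0452 0.1048]
short corner [0.6162 0.0491 0.036 ] [ 0.0522 -0.0818]
short corner2 [ 0.6215 -0.0448  0.036 ] [ 0.0541 -0.1759]
```

```bash
sed -i 's/C=np.array(.*/C=np.array([.563,.126])/' h.py; python3 -m inch '[{"grip":0,"slide":[0.002,-0.0035,0.028],"rotation":[0,0,0]},{"grip":0,"slide":[0,0,0.04],"rotation":[0,0,0]},{"grip":0,"slide":[0,0,0.03],"rotation":[0,0,0]},{"grip":0,"slide":[0,0,0.01],"rotation":[0,0,0]},{"grip":0,"slide":[0,0,0],"rotation":[0,0,0]},{"grip":255,"slide":[0,0,0],"rotation":[0,0,0]},{"grip":255,"slide":[0,0,0],"rotation":[0,0,0]},{"grip":255,"slide":[0,0,0],"rotation":[0,0,0]},{"grip":255,"slide":[0,0,0],"rotation":[0,0,0]},{"grip":255,"slide":[0,0,0],"rotation":[0,0,0]}]' 30
python3 -c "
from h import *
go([*tote(0.004,.077),.054],-87.9)"
```

```text
time: 3.9
tool_pos: [0.5662, 0.1183, 0.0538]
tool_rot: [-3.141, -0.062, -0.001]
wrist_force: [-1.3, 0.2, 3.5]
finger_gap: 0.134
grasp_force: 33.0
t 3.9 pos [0.5662 0.1183 0.0538] F [-1.3  0.2  3.5] gap 0.134 gf 33.0
slide [ 0.0013 -0.0848 -0.0002] turn [-0.0004 -0.0006  0.0027]
```

```bash
python3 -m inch '[{"grip":255,"slide":[0,-0.008,0],"rotation":[0,0,0]},{"grip":255,"slide":[0,-0.012,0],"rotation":[0,0,0]},{"grip":255,"slide":[0,-0.013,0],"rotation":[0,0,0]},{"grip":255,"slide":[0,-0.013,0],"rotation":[0,0,0]},{"grip":255,"slide":[0,-0.013,0],"rotation":[0,0,0]},{"grip":255,"slide":[0,-0.013,0],"rotation":[0,0,0]},{"grip":255,"slide":[0,-0.008,0],"rotation":[0,0,0]},{"grip":255,"slide":[0,-0.005,0],"rotation":[0,0,0]},{"grip":255,"slide":[0,0,0],"rotation":[0,0,0]},{"grip":255,"slide":[0,0,0],"rotation":[0,0,0]}]' 30
python3 -c "
from h import *
go([*tote(0.004,.077),.054],-87.9)"
```

```text
time: 5.15
tool_pos: [0.5632, 0.2035, 0.0538]
tool_rot: [-3.14, -0.062, -0.002]
wrist_force: [1.1, 0.2, 4.8]
finger_gap: 0.136
grasp_force: 33.3
t 5.15 pos [0.5632 0.2035 0.0538] F [1.1 0.2 4.8] gap 0.136 gf 33.3
slide [ 0.001   0.0005 -0.0002] turn [-0.0005 -0.0013  0.003 ]
```

```bash
python3 -m inch '[{"grip":0,"slide":[0,0,0],"rotation":[0,0,0]},{"grip":0,"slide":[0,0,0],"rotation":[0,0,0]},{"grip":0,"slide":[0,0,0],"rotation":[0,0,0]},{"grip":0,"slide":[0,0,0],"rotation":[0,0,0]},{"grip":0,"slide":[0,0,0],"rotation":[0,0,0]},{"grip":0,"slide":[0,0,-0.02],"rotation":[0,0,0]},{"grip":0,"slide":[0,0,-0.04],"rotation":[0,0,0]},{"grip":0,"slide":[0,0,-0.04],"rotation":[0,0,0]},{"grip":0,"slide":[0,0,-0.02],"rotation":[0,0,0]},{"grip":0,"slide":[0,0,0],"rotation":[0,0,0]}]' 30
python3 -c "
from h import *
go([.592,-.281,.15],16.5)"
```

```text
time: 6.4
tool_pos: [0.5637, 0.2034, 0.1749]
tool_rot: [-3.14, -0.062, -0.005]
wrist_force: [0.3, -0.2, 0.4]
finger_gap: 1.0
grasp_force: 0.0
t 6.4 pos [0.5637 0.2034 0.1749] F [ 0.3 -0.2  0.4] gap 1.0 gf 0.0
slide [0.009  0.4852 0.0244] turn [ 0.0023 -0.0036 -1.819 ]
```

```bash
python3 -m inch '[{"grip":0,"slide":[0.001,0.05,0],"rotation":[0,0,0]},{"grip":0,"slide":[0.001,0.05,0],"rotation":[0,0,0]},{"grip":0,"slide":[0.001,0.05,0],"rotation":[0,0,0]},{"grip":0,"slide":[0.001,0.05,0],"rotation":[0,0,0]},{"grip":0,"slide":[0.001,0.05,0],"rotation":[0,0,0]},{"grip":0,"slide":[0.001,0.05,0],"rotation":[0,0,0]},{"grip":0,"slide":[0.001,0.05,0],"rotation":[0,0,0]},{"grip":0,"slide":[0.001,0.05,0],"rotation":[0,0,0]},{"grip":0,"slide":[0.001,0.05,0],"rotation":[0,0,0]},{"grip":0,"slide":[0,0.035,0.02],"rotation":[0,0,0]}]' 30
python3 -m inch '[{"grip":0,"slide":[0,0,0],"rotation":[0,0,-0.182]},{"grip":0,"slide":[0,0,0],"rotation":[0,0,-0.182]},{"grip":0,"slide":[0,0,0],"rotation":[0,0,-0.182]},{"grip":0,"slide":[0,0,0],"rotation":[0,0,-0.182]},{"grip":0,"slide":[0,0,0],"rotation":[0,0,-0.182]},{"grip":0,"slide":[0,0,0],"rotation":[0,0,-0.182]},{"grip":0,"slide":[0,0,0],"rotation":[0,0,-0.182]},{"grip":0,"slide":[0,0,0],"rotation":[0,0,-0.182]},{"grip":0,"slide":[0,0,0],"rotation":[0,0,-0.182]},{"grip":0,"slide":[0,0,0],"rotation":[0,0,-0.182]}]' 30 >/dev/null
python3 - <<'E'
from h import *
from workcell import imaging
f=imaging.grab_frame('wrist');cv2.imwrite('pics/w2.png',cv2.cvtColor(f['pixels'],cv2.COLOR_RGB2BGR))
print({k:f[k].tolist() for k in('K','eye','attitude')})
go([.592,-.281,.15],16.5)
E
```

```text
time: 7.65
tool_pos: [0.5908, -0.2846, 0.1528]
tool_rot: [3.139, 0.059, 0.002]
wrist_force: [1.0, 0.3, -0.1]
finger_gap: 1.0
grasp_force: 0.0
{'K': [[343.5924729347594, 0.0, 256.28799603479445], [0.0, 343.5924729347594, 189.41997402728887], [0.0, 0.0, 1.0]], 'eye': [0.568257931043796, -0.21100803783539637, 0.29426036123358845], 'attitude': [2.8206797334529763, 0.41973397904841, 0.059463739686819846]}
t 8.95 pos [ 0.5899 -0.2809  0.1514] F [ 0.1 -0.7 -0.7] gap 0.998 gf 0.0
slide [-0.0007  0.002   0.0014] turn [-0.0016 -0.0025  0.0121]
```

View pics/w2.png

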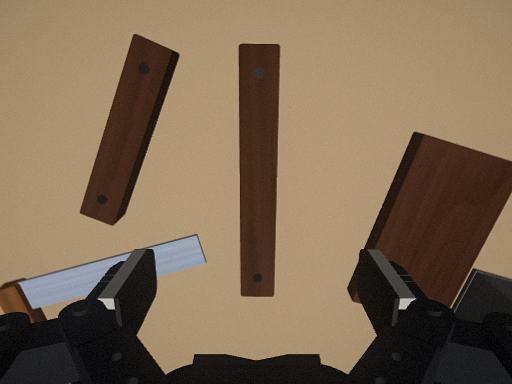

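The long slat is upright in the wrist view from (260,44) to (257,296). The shorter slat is at (130,130), the slab at (430,220), and the saw blade tip at (200,250).

Run:
```python
from h import *
from workcell import env
f={'K': [[343.5924729347594, 0.0, 256.28799603479445], [0.0, 343.5924729347594, 189.41997402728887], [0.0, 0.0, 1.0]], 'eye': [0.568257931043796, -0.21100803783539637, 0.29426036123358845], 'attitude': [2.8206797334529763, 0.41973397904841, 0.059463739686819846]}
P=np.array([at(f,u,.028) for u in[(239,44),(280,44),(274,296),(241,296)]])
a=(P[0]+P[1])/2;b=(P[2]+P[3])/2;d=a-b
yaw=np.degrees(np.arctan2(d[1],d[0]))-90
m=P.mean(0);print('len',np.linalg.norm(d),'w',np.linalg.norm(P[0]-P[1]),np.linalg.norm(P[2]-P[3]),'mid',m,'yaw',yaw)
s=env.sense();M=R.from_rotvec(s['tool_rot']).as_matrix()
for n,u,z in[('sawtip top',(198,235),.003),('saw bot',(206,263),.003),('slab',(356,295),.02),('slab2',(415,133),.02)]:
    print(n,(M.T@(at(f,u,z)-s['tool_pos'])).round(3))
go([m[0],m[1],.006],yaw)
```

```text
len 0.20834584656390398 w 0.029430762522961836 0.02945259146553856 mid [ 0.59136563 -0.28263995  0.028     ] yaw 16.57764290556264
sawtip top [-0.059 -0.055  0.148]
saw bot [-0.087 -0.049  0.148]
slab [-0.111  0.09   0.131]
slab2 [0.037 0.126 0.131]
t 8.95 pos [ 0.5899 -0.2809  0.1514] F [ 0.1 -0.7 -0.7] gap 0.998 gf 0.0
slide [-0.0025  0.0011  0.1454] turn [-0.0016 -0.0025  0.0108]
```

```bash
python3 -m inch '[{"grip":0,"slide":[-0.0025,0.001,0.03],"rotation":[0,0,0.011]},{"grip":0,"slide":[0,0,0.04],"rotation":[0,0,0]},{"grip":0,"slide":[0,0,0.04],"rotation":[0,0,0]},{"grip":0,"slide":[0,0,0.025],"rotation":[0,0,0]},{"grip":0,"slide":[0,0,0.013],"rotation":[0,0,0]},{"grip":0,"slide":[0,0,0],"rotation":[0,0,0]},{"grip":255,"slide":[0,0,0],"rotation":[0,0,0]},{"grip":255,"slide":[0,0,0],"rotation":[0,0,0]},{"grip":255,"slide":[0,0,0],"rotation":[0,0,0]},{"grip":255,"slide":[0,0,0],"rotation":[0,0,0]}]' 50
python3 -c "
from h import *
go([.591,-.282,.12],16.6)"
```

```text
time: 10.2
tool_pos: [0.5933, -0.2836, 0.0063]
tool_rot: [1.891, 2.506, 0.001]
wrist_force: [-0.9, -0.5, 5.0]
finger_gap: 0.339
grasp_force: 51.9
t 10.2 pos [ 0.5933 -0.2836  0.0063] F [-0.9 -0.5  5. ] gap 0.339 gf 51.9
slide [ 0.002  -0.0016 -0.1137] turn [ 0.0013  0.0011 -0.0119]
```

```bash
python3 -m inch '[{"grip":255,"slide":[0,0,0],"rotation":[0,0,0]},{"grip":255,"slide":[0,0,-0.005],"rotation":[0,0,0]},{"grip":255,"slide":[0,0,-0.015],"rotation":[0,0,0]},{"grip":255,"slide":[0,0,-0.025],"rotation":[0,0,0]},{"grip":255,"slide":[0,0,-0.03],"rotation":[0,0,0]},{"grip":255,"slide":[0,0,-0.03],"rotation":[0,0,0]},{"grip":255,"slide":[0,0,-0.02],"rotation":[0,0,0]},{"grip":255,"slide":[0,0,-0.01],"rotation":[0,0,0]},{"grip":255,"slide":[0,0,0],"rotation":[0,0,0]},{"grip":255,"slide":[0,0,0],"rotation":[0,0,0]}]' 50
python3 -c "
from h import *
go([*tote(-.014,-.054),.139],2.1)"
```

```text
time: 11.45
tool_pos: [0.5918, -0.2831, 0.1392]
tool_rot: [-1.891, -2.506, 0.001]
wrist_force: [0.2, 0.4, -0.1]
finger_gap: 0.336
grasp_force: 51.2
t 11.45 pos [ 0.5918 -0.2831  0.1392] F [ 0.2  0.4 -0.1] gap 0.336 gf 51.2
slide [0.3522 0.0581 0.0005] turn [-0.0018 -0.001   0.2414]
```

```bash
python3 -m inch '[{"grip":255,"slide":[0.02,0.003,0],"rotation":[0,0,0]},{"grip":255,"slide":[0.04,0.007,0],"rotation":[0,0,0]},{"grip":255,"slide":[0.05,0.008,0],"rotation":[0,0,0]},{"grip":255,"slide":[0.05,0.008,0],"rotation":[0,0,0]},{"grip":255,"slide":[0.05,0.008,0],"rotation":[0,0,0]},{"grip":255,"slide":[0.05,0.008,0],"rotation":[0,0,0]},{"grip":255,"slide":[0.05,0.008,0],"rotation":[0,0,0]},{"grip":255,"slide":[0.03,0.006,0],"rotation":[0,0,0.04]},{"grip":255,"slide":[0.012,0.002,0],"rotation":[0,0,0.1]},{"grip":255,"slide":[0,0,0],"rotation":[0,0,0.1]}]' 50
python3 - <<'E'
from h import *
from workcell import imaging
f=imaging.grab_frame('wrist');f=imaging.grab_frame('wrist');cv2.imwrite('pics/w3.png',cv2.cvtColor(f['pixels'],cv2.COLOR_RGB2BGR))
print({k:f[k].tolist() for k in('K','eye','attitude')})
go([*tote(-.014,-.054),.0143],2.1)
E
```

```text
time: 12.7
tool_pos: [0.5506, 0.0747, 0.14]
tool_rot: [-2.176, -2.263, -0.0]
wrist_force: [0.4, -0.5, -1.1]
finger_gap: 0.339
grasp_force: 51.2
{'K': [[343.5924729347594, 0.0, 256.28799603479445], [0.0, 343.5924729347594, 189.41997402728887], [0.0, 0.0, 1.0]], 'eye': [0.547749342158821, 0.14665412182343218, 0.28267341430522136], 'attitude': [2.8475303657095985, 0.05035937643904095, 0.0055804349058392365]}
t 12.8 pos [0.5509 0.0729 0.14  ] F [-0.1  0.5 -1.4] gap 0.34 gf 51.1
slide [-0.0014  0.0002  0.1257] turn [-0.0013 -0.0002  0.0034]
```

View pics/w3.png

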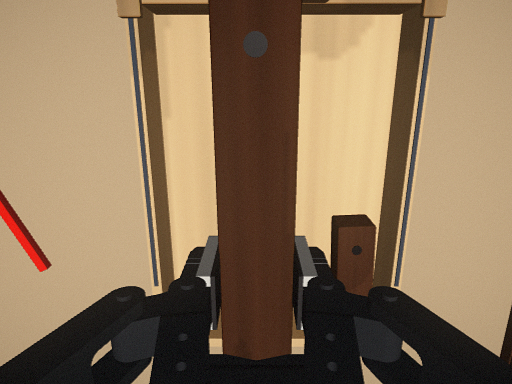

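The slat is held centrally (255,180) and square to the tote walls. The short slat is to its right at (352,250), and the divider is ahead at the top of the view. I'll lower it now.

```bash
python3 -m inch '[{"grip":255,"slide":[-0.0015,0,0.015],"rotation":[0,0,0]},{"grip":255,"slide":[0,0,0.02],"rotation":[0,0,0]},{"grip":255,"slide":[0,0,0.02],"rotation":[0,0,0]},{"grip":255,"slide":[0,0,0.02],"rotation":[0,0,0]},{"grip":255,"slide":[0,0,0.015],"rotation":[0,0,0]},{"grip":255,"slide":[0,0,0.015],"rotation":[0,0,0]},{"grip":255,"slide":[0,0,0.008],"rotation":[0,0,0]},{"grip":255,"slide":[0,0,0.005],"rotation":[0,0,0]},{"grip":255,"slide":[0,0,0.002],"rotation":[0,0,0]},{"grip":255,"slide":[0,0,0],"rotation":[0,0,0]}]' 50
python3 -c "
from h import *
go([*tote(-.014,-.054),.0143],2.1)"
```

```text
time: 14.05
tool_pos: [0.5525, 0.0697, 0.0206]
tool_rot: [2.179, 2.263, 0.001]
wrist_force: [-0.4, 0.2, -1.2]
finger_gap: 0.339
grasp_force: 51.2
t 14.05 pos [0.5525 0.0697 0.0206] F [-0.4  0.2 -1.2] gap 0.339 gf 51.2
slide [ 0.0019 -0.0015  0.0063] turn [ 0.0006 -0.0001  0.0014]
```

Still 6 mm to go and no contact, so I'll creep down.

```bash
python3 -m inch '[{"grip":255,"slide":[0,0,0.001],"rotation":[0,0,0]},{"grip":255,"slide":[0,0,0.001],"rotation":[0,0,0]},{"grip":255,"slide":[0,0,0.001],"rotation":[0,0,0]},{"grip":255,"slide":[0,0,0.001],"rotation":[0,0,0]},{"grip":255,"slide":[0,0,0.001],"rotation":[0,0,0]},{"grip":255,"slide":[0,0,0.0005],"rotation":[0,0,0]},{"grip":255,"slide":[0,0,0.0005],"rotation":[0,0,0]},{"grip":255,"slide":[0,0,0.0],"rotation":[0,0,0]},{"grip":255,"slide":[0,0,0],"rotation":[0,0,0]},{"grip":255,"slide":[0,0,0],"rotation":[0,0,0]}]' 50
```

```text
time: 15.3
tool_pos: [0.5523, 0.0696, 0.0143]
tool_rot: [2.179, 2.263, 0.0]
wrist_force: [0.7, 0.1, -0.3]
finger_gap: 0.337
grasp_force: 51.2
```

```bash
python3 -m inch '[{"grip":255,"slide":[0,0,0.0005],"rotation":[0,0,0]},{"grip":255,"slide":[0,0,0.0005],"rotation":[0,0,0]},{"grip":255,"slide":[0,0,0.0005],"rotation":[0,0,0]},{"grip":255,"slide":[0,0,0],"rotation":[0,0,0]},{"grip":255,"slide":[0,0,0],"rotation":[0,0,0]},{"grip":255,"slide":[0,0,0],"rotation":[0,0,0]},{"grip":255,"slide":[0,0,0],"rotation":[0,0,0]},{"grip":255,"slide":[0,0,0],"rotation":[0,0,0]},{"grip":255,"slide":[0,0,0],"rotation":[0,0,0]},{"grip":255,"slide":[0,0,0],"rotation":[0,0,0]}]' 50
```

```text
time: 16.55
tool_pos: [0.5523, 0.0696, 0.0143]
tool_rot: [2.178, 2.263, 0.0]
wrist_force: [-3.6, 0.2, 14.2]
finger_gap: 0.338
grasp_force: 53.0
```

Contact: 14 N, and the height hasn't changed. I'll ease off, release, and rise.

```bash
python3 -m inch '[{"grip":255,"slide":[0,0,-0.001],"rotation":[0,0,0]},{"grip":120,"slide":[0,0,0],"rotation":[0,0,0]},{"grip":120,"slide":[0,0,0],"rotation":[0,0,0]},{"grip":80,"slide":[0,0,0],"rotation":[0,0,0]},{"grip":80,"slide":[0,0,0],"rotation":[0,0,0]},{"grip":80,"slide":[0,0,0],"rotation":[0,0,0]},{"grip":80,"slide":[0,0,-0.01],"rotation":[0,0,0]},{"grip":80,"slide":[0,0,-0.03],"rotation":[0,0,0]},{"grip":80,"slide":[0,0,-0.05],"rotation":[0,0,0]},{"grip":80,"slide":[0,0,-0.05],"rotation":[0,0,0]}]' 30
python3 -m inch '[{"grip":80,"slide":[0,0,-0.03],"rotation":[0,0,0]},{"grip":80,"slide":[0,0,0],"rotation":[0,0,0]},{"grip":80,"slide":[-0.04,0,0],"rotation":[0,0,0]},{"grip":80,"slide":[-0.05,0,0],"rotation":[0,0,0]},{"grip":80,"slide":[-0.05,0,0],"rotation":[0,0,0]},{"grip":80,"slide":[-0.05,0,0],"rotation":[0,0,0]},{"grip":80,"slide":[-0.04,0,0],"rotation":[0,0,0]},{"grip":80,"slide":[-0.03,0,0],"rotation":[0,0,0]},{"grip":80,"slide":[0,0,0],"rotation":[0,0,0]},{"grip":80,"slide":[0,0,0],"rotation":[0,0,0]}]' 30
python3 - <<'E'
from h import *
from workcell import imaging
for n in('scene','side'):
    f=imaging.grab_frame(n);cv2.imwrite(f'pics/{n}9.png',cv2.cvtColor(f['pixels'],cv2.COLOR_RGB2BGR))
a=cv2.resize(cv2.imread('pics/scene9.png')[175:285,250:445],(390,220));b=cv2.resize(cv2.imread('pics/side9.png')[155:325,70:265],(390,340))
cv2.imwrite('pics/fin.png',np.hstack([cv2.copyMakeBorder(a,0,120,0,0,0),b]))
E
```

```text
time: 17.8
tool_pos: [0.552, 0.0696, 0.1558]
tool_rot: [-2.179, -2.263, 0.0]
wrist_force: [1.7, -0.6, -0.4]
finger_gap: 0.687
grasp_force: 0.0
time: 19.05
tool_pos: [0.5617, -0.1888, 0.1832]
tool_rot: [-2.176, -2.263, -0.0]
wrist_force: [-0.1, 1.8, 0.4]
finger_gap: 0.69
grasp_force: 0.0
```

View pics/fin.png

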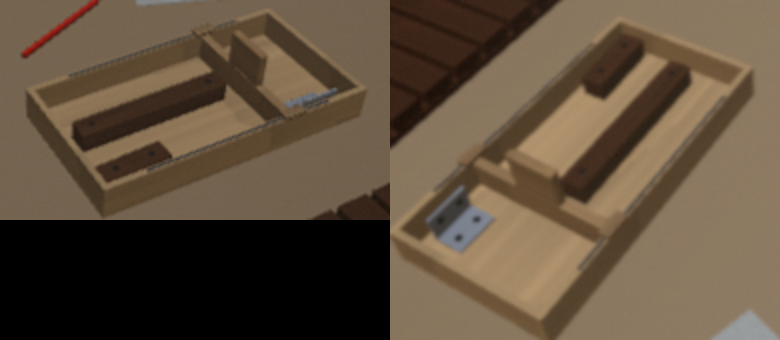

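The long slat lies flat in the enlarged bay (right panel, 570–690 × 65–195), parallel to the short slat at (612,65). The divider at (540,190) is clear of it, and the bracket at (460,220) is still in its own bay. I'm handing in.

```bash
python3 -c "
from workcell import workorder
print(workorder.hand_in())"
```

```text
the job is handed in; nothing more can be done
None
```

The job is handed in at about 19 s: the divider was slid about 85 mm toward the bracket, which is still in its own bay, and the 210 mm slat was lowered flat into the enlarged bay beside the short slat, confirmed in the final images.

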